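Light the copy stand and put the right sleeve under its camera

ROBOT

A 6-joint arm with a two-finger parallel gripper is mounted at the origin on the work surface. World frame = base frame: x ahead of the robot, y to its left, z up, the work surface at z = 0. Lengths are in mm, angles in degrees, forces in N, time in s.
With the tool pointing down it reaches from about 300 to 850 mm from the base axis. Payload 4.2 kg.
Tool frame: the origin (TCP) lies midway between the tips of the shut fingers; the grasp point (between the pads) lies 19 mm behind it; z points along the fingers, y is the direction in which the jaws open and shut (so a half turn about z gives the same grasp; the last joint's range is limited). The gripper opens to 91 mm and grips with 3 to 60 N. Pads are 32 mm wide; open, the fingers measure 118 mm over their backs; the gripper's body (76 mm by 178 mm) begins 60 mm behind the grasp point.
Start: joints at [-76.834, 18.312, 89.639, -0, 72.044, -1.146], TCP at [142.148, -557.169, 213.976] pointing down, gripper open.
Joint ranges: [-177.97, 177.97], [-48.28, 115.42], [12.27, 149.76], [-77.06, 257.06], [2.81, 150.46], [-146.56, 146.56]. Speed limits (degrees/s): [147.25, 147.25, 180, 180, 180, 180].

INTERFACE

Orientations are given as [roll, pitch, yaw] about the fixed x, y, z axes, in that order (R = Rz(yaw) Ry(pitch) Rx(roll)).
In Python, from workcell import env gives the robot as it stands.
- The arm moves only by the shell command python3 -m jog 'ROWS' [FORCE]. ROWS is JSON, a list of rows, each an object of numbers: "dx", "dy", "dz": the shift along the world's x, y, z in m; "wx", "wy", "wz": the turn, a rotation vector about the world's x, y, z in rad; "grip": the gripper's target within -1 to 1 (shut at 1, half-way at 0, fully open at -1). In form: [{"dx": .., "dy": .., "dz": .., "wx": .., "wy": .., "wz": .., "grip": ..}, ...]. A call has 1 to 10 rows; each row shifts and turns the commanded pose from where the row before left it; what a row does not reach is not made up. A row lasts 1/10 s, in which the tool goes at most 50 mm and 8.59 degrees, less where a joint would pass 70% of its speed; a pose out of reach is approached as far as the arm can. A call with a gripper value outside its range is refused whole. The fingers move at their own pace and stop on an object; FORCE is the grip in N (left out, the last holds). Time passes only in rows, so rows that do not move let the fingers close. It gives the time, the measured TCP pose, the force and the opening at its end, in the units of the state.
- env.state(): the state, without advancing time (a new reading comes with each control period).
- env.grab_frame(name): name is "scene" or "top" or "wrist"; returns the picture (480x640x3 uint8, red, green, blue); there is no depth.
- env.get_calibration(name): a dict with "fx", "fy", "cx", "cy" (pixels), "k1" (the pictures are not rectified: a ray, as slopes to the right and down, at radius r is drawn at 1 + k1 r^2 times it, then the intrinsics apply), "R" (3x3) and "t" (3): a world point X has camera coordinates R X + t. Camera axes: x right, y down, z forward; pixel columns grow to the right and rows downward; lengths in mm; the calibration is good to about 2 mm. A picture is of the moment at which its call begins: read the wrist's pose just before it. get_calibration takes no time and is no camera call; for the wrist camera it gives the pose at the moment of the call.
- env.job_done(): hands the job in, once; it reports no verdict.
The state is a dict: "time_s": time; "qpos": joint angles; "qvel": joint speeds; "effort": joint torques, N m; "ee_pos": TCP position; "ee_rot": TCP orientation; "force": force on the tool from outside, world axes, zero at the start; "torque": the same for the moment, N m; "gripper_width": finger opening in mm.
Only numpy, scipy, OpenCV 4.12 (cv2) and the standard library are available. Lean on these libraries where they do the work, as an engineer would, in place of code of your own. Each camera call takes 0.05 s, during which the arm holds its last target. There are 200 camera calls.

TASK

Get the copy stand ready for a stock photo of the 40 mm spacer sleeve (the middle one of the three thicknesses in the tray). First set both lamp bars to 45 degrees, the orange mark on their scales, and take your hand away to see that both stay there; then fetch that sleeve and lay it gently in the two V-rests, crosswise and centred under the lens. Do not touch the camera, and leave the other two sleeves, the brush and the bottle where they are.

Things in the scene. Friction and masses are not known exactly. Their poses are not given: they have to be found in the camera images.
- stand: Copy stand fixed to the counter: grey baseboard 18 mm thick, x -120 to +180, y -115 to +115 mm, with a square aluminium column (34 mm thick, 440 mm high) at x = +150 mm. Origin on the counter surface right below the lens, mid-way between the V-rests; x points to the column (away from the robot), y to the left lamp, z up.
- rest_center (a point): Middle of the 40 mm sleeve when it lies in the two black V-rests, axis along the stand's y: 90 mm above the stand's origin; axes as the stand's. The V-rests stand at y = -40 and +40 mm: each 10 mm thick along y, 90-degree notch open upward, notch bottom 62 mm and tips 86 mm above the counter, 57 mm over all along x; 70 mm clear between the two.
- camera: Black camera held from the column, looking straight down at the V-rests; origin and axes as the stand's. Lens: 65 mm wide, 285 to 335 mm above the counter, centred on the origin; camera body 74 (x) by 116 mm (y), 335 to 375 mm above the counter. Below it all is open to the robot's side; a gripper must lean back to the robot, 30 to 45 degrees from vertical, to reach the rests.
- lamp_left (a joint): Angle of the left lamp's arms above horizontal, rad: 0 = level, pointing outward (stand's +y), 0.785 = 45 degrees, 1.5 = nearly upright (limits 0 and 1.5). Stiff friction hinge (0.95 N m, lamp 0.32 kg): it stays where it is left; moving it takes 3 to 10 N at the bar.
- lamp_left_bar (a point): Middle of the left lamp bar: round aluminium tube 28 mm thick, 200 mm long, along the stand's x, with a pale light strip. Flat arms carry its ends, so its middle 160 mm is free to grasp across. 145 mm from its hinge; it moves on a circle about lamp_left_hinge in the stand's y-z plane and may turn between the fingers.
- lamp_left_hinge (a point): Point on the left lamp's hinge axis, mid-way along it: at the stand's x = 0, y = +125 mm, 50 mm above the counter. Axis along the stand's x. White round scales on the hinge ears have ticks every 15 degrees and a bold orange mark at 45 degrees.
- lamp_right (a joint): Angle of the right lamp arms above horizontal, rad: 0 = level, pointing outward (stand's -y), 0.785 = 45 degrees, 1.5 = nearly upright (limits 0 and 1.5). Same friction hinge as the left one.
- lamp_right_bar (a point): Middle of the right lamp bar, the same as the left one, mirrored: 145 mm from its hinge, moving on a circle about lamp_right_hinge.
- lamp_right_hinge (a point): Point on the right lamp's hinge axis: at the stand's x = 0, y = -125 mm, 50 mm above the counter.
- tray: Shallow cardboard tray 300 x 170 mm, fixed, walls 28 mm high, floor 4 mm, with two notched wooden rails along its x at y = -40 and +40 mm (10 mm thick, tips 54 mm high, 70 mm clear between them). Notches at x = -95, 0 and +95 mm hold the three sleeves, each lying along the tray's y. Origin: middle of its underside.
- sleeve_40_center (a point): Centre of the wanted steel sleeve: a plain tube, 40 mm outer diameter, 120 mm long, 0.2 to 0.5 kg, its axis along this point's y; in the tray its centre is 58 mm above the counter.
- sleeve_32_center (a point): Centre of a look-alike sleeve, 32 mm outer diameter, 120 mm long, axis along y; centre 53 mm above the counter. To be left alone.
- sleeve_48_center (a point): Centre of a look-alike sleeve, 48 mm outer diameter, 120 mm long, axis along y; centre 64 mm above the counter. To be left alone.
- brush_center (a point): Dusting brush, 160 mm long, lying on the counter along this point's x; bystander.
- cleaner_center (a point): Middle of a blue cleaner bottle, 42 mm in diameter, 110 mm high, standing on the counter; bystander.

How it is judged (in metres and radians):
On the way, in this order (a step that is already met when the one before it is completed fails the run):
1. both lamps stand at 45 degrees (within 4) by themselves, the hand touching nothing, for half a second (value of joint lamp_left between 0.715 and 0.855 rad and value of joint lamp_right between 0.715 and 0.855 rad and contact force between the fingers and anything else below 0.1 N), for 0.5 s.
2. the 40 mm sleeve lies in the V-rests under the lens (x of sleeve_40_center in the frame of rest_center between -0.006 and 0.006 m and y of sleeve_40_center in the frame of rest_center between -0.015 and 0.015 m and z of sleeve_40_center in the frame of rest_center between -0.005 and 0.005 m and angle between the y axis of sleeve_40_center and the y axis of rest_center, either way round below 0.09 rad), for 0.2 s.
At the end, for the whole second after the job is handed in: Both lamps stand at 45 degrees, within 4; the 40 mm sleeve lies in both V-rests within 6 mm of its seat, within 15 mm of centred under the lens and 5 degrees of crosswise, at rest; the other sleeves are within 20 mm, brush and bottle within 30 mm of their start places (all of step 2 and value of joint lamp_left between 0.715 and 0.855 rad and value of joint lamp_right between 0.715 and 0.855 rad and distance of each of sleeve_32_center, sleeve_48_center from where it was at the start of the episode below 0.02 m and distance of each of brush_center, cleaner_center from where it was at the start of the episode below 0.03 m and linear speed of sleeve_40 below 0.02 m/s); the robot touches nothing.
It fails at once if the camera is touched (more than 2 N) (contact force between any of the arm, the fingers, anything else and camera above 2 N).
It fails at once if another sleeve, the brush or the bottle is disturbed (sleeve 20 mm, others 30 mm) (distance of any of sleeve_32_center, sleeve_48_center from where it was at the start of the episode above 0.02 m or distance of any of brush_center, cleaner_center from where it was at the start of the episode above 0.03 m).
It fails at once if the 40 mm sleeve is dropped into the rests (faster than 0.3 m/s close above them) or rammed into the stand (more than 50 N) ((distance between sleeve_40_center and rest_center below 0.05 m and linear speed of sleeve_40 above 0.3 m/s) or contact force between sleeve_40 and stand above 50 N).
It also fails if it takes over 72 s, if anything falls off the work surface, if the arm or the gripper's body presses on something with over 40 N, if the wrist force passes 120 N, or if a joint passes its speed limit or range.

## Working session

There is one attempt and no reset: what is moved stays moved. The work goes in short steps, Python scripts to look and compute and a shell command to move; the robot and the scene stay as the last step left them, time stands still between calls to the robot, and variables do not carry over. Pictures are saved under pics/ and viewed, about 8 in all and at most 12, crops included, and the job is handed in when it is done.

```bash
mkdir -p pics; ls
python3 - <<'E'
from workcell import env
import cv2
for n in("scene","top"):
    f=env.grab_frame(n);cv2.imwrite(f"pics/{n}0.png",f[:,:,::-1]);c=env.get_calibration(n)
    print(n,c)
print(env.state())
E
```

```text
pics
scene {'fx': 458.4670742016287, 'fy': 458.4670742016287, 'cx': 331.87052434181663, 'cy': 244.57831786713817, 'k1': -0.08985127074922812, 'R': array([[-0.23793824,  0.9711125 ,  0.01805272],
       [ 0.62864605,  0.16814355, -0.75929697],
       [-0.74039823, -0.16931701, -0.65049382]]), 't': array([ 148.48813006, -254.57047469, 1344.19755387])}
top {'fx': 454.77329632108376, 'fy': 454.77329632108376, 'cx': 316.9725554486858, 'cy': 237.6353170775975, 'k1': 0.034134130983475695, 'R': array([[ 0.02287008, -0.9997191 , -0.00621881],
       [-0.98981446, -0.02176833, -0.1406893 ],
       [ 0.14051441,  0.00937305, -0.99003427]]), 't': array([-15.96617787, 540.30640052, 941.65695037])}
{'time_s': 0.1, 'qpos': array([-7.68338393e+01,  1.83472981e+01,  8.96975965e+01,  2.59629341e-03,
        7.20441409e+01, -1.14341054e+00]), 'qvel': array([ 0.02632437,  0.04617496, -0.26659612,  0.08449512,  0.04352242,
       -0.03560616]), 'effort': array([ 5.18618090e-04, -4.13330984e+01, -2.32510829e+01,  7.29325879e-02,
        4.22035041e-02, -5.80850883e-05]), 'ee_pos': array([ 142.0567917 , -556.72351966,  213.22350141]), 'ee_rot': array([-1.79911031e+02, -4.24480013e-03,  1.43087656e+01]), 'force': array([ 0.18845429, -0.66447893,  0.99336017]), 'torque': array([0.00427913, 0.01865855, 0.0051415 ]), 'gripper_width': 91.35859820146449}
```

View pics/scene0.png

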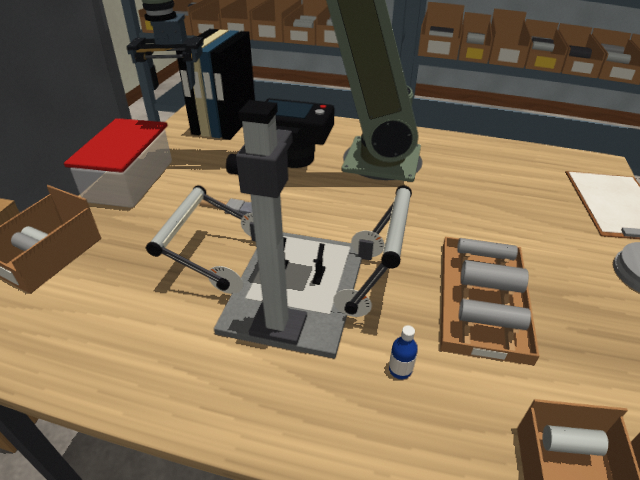

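View pics/top0.png

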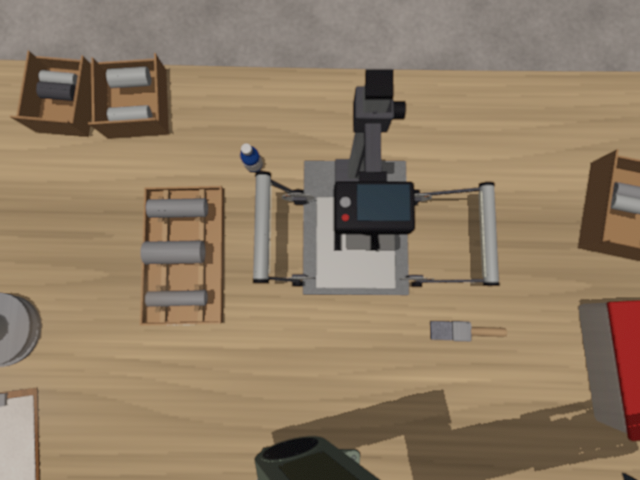

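The top view shows three sleeves at the robot's left: thin (175,299), thick (173,252), medium (177,208), so the far one is the 40 mm. The left bar runs (264,176)–(260,281) and the right bar (487,185)–(491,283).

```bash
cat > h.py <<'E'
import numpy as np, cv2
from workcell import env
def ray(c,p):
    d=((p[0]-c["cx"])/c["fx"],(p[1]-c["cy"])/c["fy"]); s=np.array(d)
    for _ in range(20): s=np.array(d)/(1+c["k1"]*(s@s))
    R=np.array(c["R"]);o=-R.T@np.array(c["t"]);v=R.T@np.r_[s,1];return o,v/np.linalg.norm(v)
def plane(c,p,z):
    o,v=ray(c,p);return o+v*(z-o[2])/v[2]
def tri(*cp):
    A=np.zeros((3,3));b=np.zeros(3);L=[ray(c,p) for c,p in cp]
    for o,v in L: P=np.eye(3)-np.outer(v,v);A+=P;b+=P@o
    X=np.linalg.solve(A,b);return X,[round(float(np.linalg.norm((np.eye(3)-np.outer(v,v))@(X-o))),1) for o,v in L]
def proj(c,X):
    x=np.array(c["R"])@X+c["t"];s=x[:2]/x[2];s=s*(1+c["k1"]*(s@s));return s*[c["fx"],c["fy"]]+[c["cx"],c["cy"]]
E
python3 - <<'E'
from h import *
np.set_printoptions(precision=1,suppress=True)
t=env.get_calibration("top");s=env.get_calibration("scene")
for p in [(304,161),(406,160),(409,294),(303,294)]: print("base",plane(t,p,18))
for p in [(216,334),(337,353)]: print("base s",plane(s,p,18))
for n,a,b in [("Lfar",(264,176),(391,259)),("Lnear",(260,281),(404,190)),("Rfar",(487,185),(155,247)),("Rnear",(491,283),(200,190))]:
    print(n,tri((t,a),(s,b)))
for n,y in (("40",208),("48",252),("32",299)): print(n,plane(t,(148,y),58),plane(t,(205,y),58))
for n,a,b in [("40",(177,208.5),(495,314)),("48",(173,252),(494,277)),("32",(175,299),(488,249))]: print(n,tri((t,a),(s,b)))
print("brush",plane(t,(467,331),10),"tray",[plane(t,p,28) for p in [(146,189),(222,188),(223,321),(142,323)]])
a=cv2.imread("pics/top0.png")[140:310,120:520];cv2.imwrite("pics/c1.png",cv2.resize(a,None,fx=2,fy=2,interpolation=2))
a=cv2.imread("pics/scene0.png")[170:370,130:550];cv2.imwrite("pics/c2.png",cv2.resize(a,None,fx=1.9,fy=1.9,interpolation=2))
E
```

```text
base [717.   29.5  18. ]
base [ 723.8 -199.5   18. ]
base [ 425.1 -204.7   18. ]
base [419.8  23.7  18. ]
base s [ 734.3 -189.    18. ]
base s [718.7  32.1  18. ]
Lfar (array([634.6,  97.2, 180.9]), [0.5, 0.5])
Lnear (array([438.4,  94.9, 187.4]), [0.5, 0.5])
Rfar (array([ 642.9, -341.2,  115.8]), [0.9, 0.9])
Rnear (array([ 447.9, -343.1,  117. ]), [0.5, 0.5])
40 [593.4 356.4  58. ] [596.2 235.7  58. ]
48 [499.5 349.4  58. ] [502.1 230.3  58. ]
32 [402.1 341.8  58. ] [404.5 224.6  58. ]
40 (array([594. , 295.4,  56.6]), [0.1, 0.1])
48 (array([500.3, 295.3,  61.1]), [0.9, 0.9])
32 (array([403.2, 287.9,  50.1]), [1.0, 1.0])
brush [ 349.9 -329.1   10. ] tray [array([641.9, 375.5,  28. ]), array([648.1, 208.6,  28. ]), array([359.2, 191.3,  28. ]), array([351.7, 361.7,  28. ])]
```

View pics/c1.png

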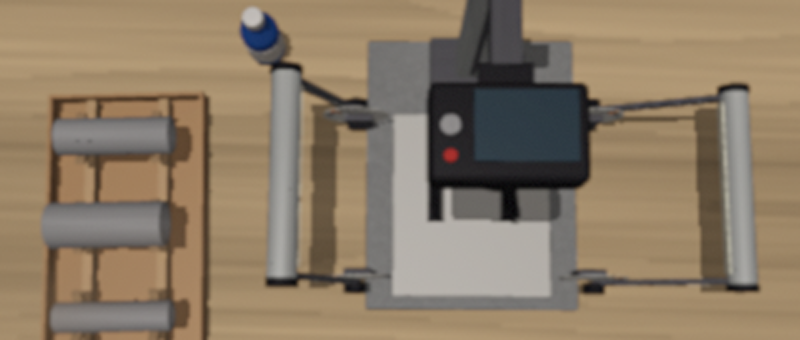

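View pics/c2.png

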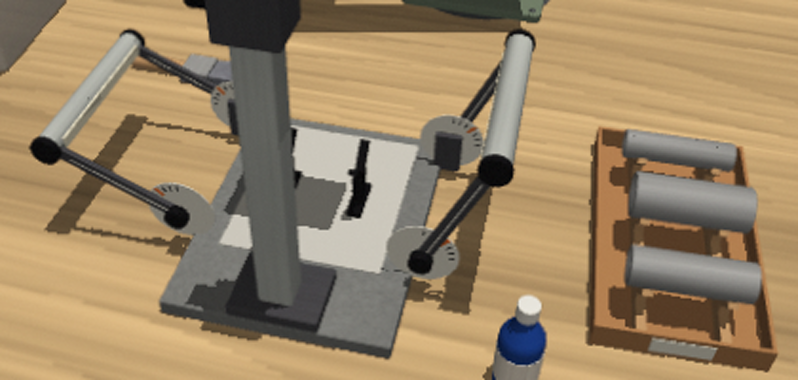

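Measured: the stand origin is about (541,-88) at yaw 1.1°. The left lamp is near 66° (r=147) and the right near 27° (r=145), so both radii match the given 145. I start with the right lamp and move above it.

```bash
python3 -m jog '[{"dx":0.0378,"dy":0.0214,"wz":-0.023,"grip":-1},{"dx":0.0378,"dy":0.0214,"wz":-0.023,"grip":-1},{"dx":0.0378,"dy":0.0214,"wz":-0.023,"grip":-1},{"dx":0.0378,"dy":0.0214,"wz":-0.023,"grip":-1},{"dx":0.0378,"dy":0.0214,"wz":-0.023,"grip":-1},{"dx":0.0378,"dy":0.0214,"wz":-0.023,"grip":-1},{"dx":0.0378,"dy":0.0214,"wz":-0.023,"grip":-1},{"dx":0.0378,"dy":0.0214,"wz":-0.023,"grip":-1},{"dx":0.0378,"dy":0.0214,"wz":-0.023,"grip":-1},{"dx":0.0378,"dy":0.0214,"wz":-0.023,"grip":-1}]' 40; python3 -m jog '[{"grip":-1},{"grip":-1},{"grip":-1}]'
python3 - <<'E'
from h import *
c=env.get_calibration("wrist");f=env.grab_frame("wrist");cv2.imwrite("pics/w1.png",f[:,:,::-1])
print(c, env.state()["ee_pos"],env.state()["ee_rot"])
for n,X in [("near",(447.9,-343.1,117)),("far",(643,-341.2,115.8)),("cor",(425,-204.7,18))]: print(n,proj(c,np.array(X)))
E
```

```text
{'fx': 386.49077522411824, 'fy': 386.49077522411824, 'cx': 322.44000518013826, 'cy': 238.95938879682217, 'k1': -0.05370656108831627, 'R': array([[ 0.24759018, -0.96886369, -0.00149729],
       [-0.93733721, -0.23992415,  0.25265658],
       [-0.24514903, -0.06115182, -0.96755486]]), 't': array([-573.78234517,  -27.14888827,  389.65367519])} [ 142.05933713 -556.77994344  213.32242841] [-1.79923657e+02 -2.06888725e-03  1.43115027e+01]
near [ 106.43782262 -315.0856225 ]
far [ 264.16019374 -120.1789993 ]
cor [   3.82599824 -199.4336614 ]invalid input
invalid input
```

View pics/w1.png

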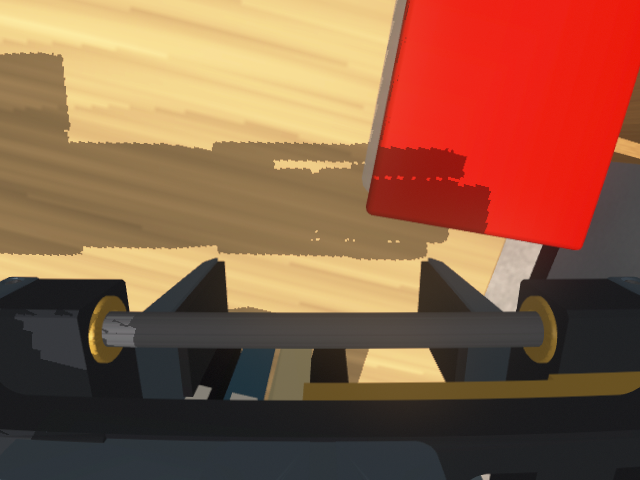

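The picture was taken before any motion: it shows the red box (480,120) and the fingers at the bottom. The jog calls were refused, so I'll try full rows with every key.

```bash
python3 -m jog '[{"dx":0.0378,"dy":0.0214,"dz":0,"wx":0,"wy":0,"wz":-0.023,"grip":-1}]' 40; python3 -m jog '[{"dx":0.0378,"dy":0.0214,"dz":0,"wx":0,"wy":0,"wz":-0.023,"grip":-1}]'
```

```text
time_s: 0.25
ee_pos: [177.4, -537.5, 213.3]
ee_rot: [180.0, 0.1, 12.7]
force: [0.9, -0.7, -0.0]
gripper_width: 91.1
time_s: 0.35
ee_pos: [217.8, -514.1, 213.5]
ee_rot: [-180.0, 0.0, 11.5]
force: [0.1, 0.6, 0.5]
gripper_width: 91.4
```

```bash
python3 -m jog '[{"dx":0.0378,"dy":0.0214,"dz":0,"wx":0,"wy":0,"wz":-0.023,"grip":-1},{"dx":0.0378,"dy":0.0214,"dz":0,"wx":0,"wy":0,"wz":-0.023,"grip":-1},{"dx":0.0378,"dy":0.0214,"dz":0,"wx":0,"wy":0,"wz":-0.023,"grip":-1},{"dx":0.0378,"dy":0.0214,"dz":0,"wx":0,"wy":0,"wz":-0.023,"grip":-1},{"dx":0.0378,"dy":0.0214,"dz":0,"wx":0,"wy":0,"wz":-0.023,"grip":-1},{"dx":0.0378,"dy":0.0214,"dz":0,"wx":0,"wy":0,"wz":-0.023,"grip":-1},{"dx":0.03,"dy":0.0214,"dz":0,"wx":0,"wy":0,"wz":-0.023,"grip":-1},{"dx":0.02,"dy":0.0214,"dz":0,"wx":0,"wy":0,"wz":-0.023,"grip":-1},{"dx":0,"dy":0,"dz":0,"wx":0,"wy":0,"wz":0,"grip":-1},{"dx":0,"dy":0,"dz":0,"wx":0,"wy":0,"wz":0,"grip":-1}]'
python3 - <<'E'
from h import *
np.set_printoptions(precision=1,suppress=True)
c=env.get_calibration("wrist");f=env.grab_frame("wrist");cv2.imwrite("pics/w2.png",f[:,:,::-1])
print(-c["R"].T@c["t"],env.state()["ee_pos"])
for n,X in [("near",(447.9,-343.1,117)),("far",(643,-341.2,115.8)),("cor",(425,-204.7,18)),("corfar",(723.8,-199.5,18)),("corLn",(419.8,23.7,18))]: print(n,proj(c,np.array(X)))
E
```

```text
time_s: 1.35
ee_pos: [494.5, -342.8, 213.5]
ee_rot: [-180.0, 0.1, 1.2]
force: [0.3, -0.5, 0.7]
gripper_width: 91.3
[ 567.  -340.5  383.3] [ 494.  -343.4  213.7]
near [322.5 302.8]
far [326.3  15. ]
cor [185.4 280.1]
corfar [160.  -53.3]
corLn [-25.1 278.6]
```

View pics/w2.png

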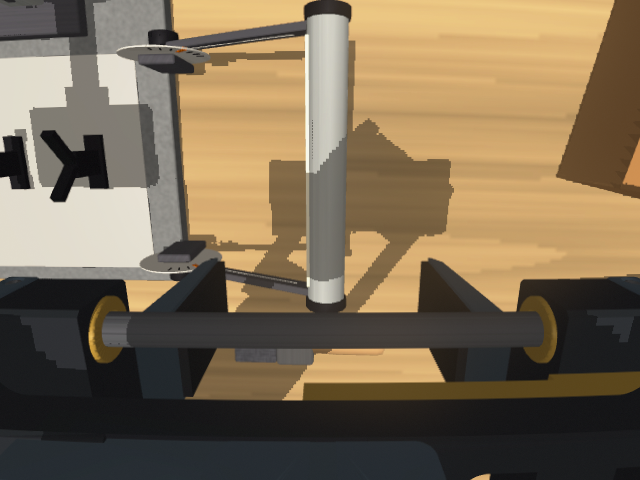

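The right bar's ends are at (326,304) and (327,9), within about 3 px of my prediction. Its middle is between the fingers, so I go down and grip.

```bash
python3 -m jog '[{"dx":0,"dy":0,"dz":-0.03,"wx":0,"wy":0,"wz":0,"grip":-1},{"dx":0,"dy":0,"dz":-0.03,"wx":0,"wy":0,"wz":0,"grip":-1},{"dx":0,"dy":0,"dz":-0.03,"wx":0,"wy":0,"wz":0,"grip":-1},{"dx":0,"dy":0,"dz":-0.026,"wx":0,"wy":0,"wz":0,"grip":-1},{"dx":0,"dy":0,"dz":0,"wx":0,"wy":0,"wz":0,"grip":-1},{"dx":0,"dy":0,"dz":0,"wx":0,"wy":0,"wz":0,"grip":1},{"dx":0,"dy":0,"dz":0,"wx":0,"wy":0,"wz":0,"grip":1},{"dx":0,"dy":0,"dz":0,"wx":0,"wy":0,"wz":0,"grip":1},{"dx":0,"dy":0,"dz":0,"wx":0,"wy":0,"wz":0,"grip":1},{"dx":0,"dy":0,"dz":0,"wx":0,"wy":0,"wz":0,"grip":1}]' 40;  python3 -m jog '[{"dx":0,"dy":0,"dz":0,"wx":0,"wy":0,"wz":0,"grip":1},{"dx":0,"dy":0,"dz":0,"wx":0,"wy":0,"wz":0,"grip":1},{"dx":0,"dy":0,"dz":0,"wx":0,"wy":0,"wz":0,"grip":1}]'
```

```text
time_s: 2.4
ee_pos: [494.8, -343.3, 98.7]
ee_rot: [179.9, -0.1, 1.1]
force: [0.3, 0.8, 0.3]
gripper_width: 54.1
time_s: 2.7
ee_pos: [494.6, -344.1, 98.0]
ee_rot: [179.9, -0.0, 1.2]
force: [-1.8, -10.7, -4.2]
gripper_width: 29.9
```

```bash
python3 -m jog '[{"dx":0,"dy":0.0027,"dz":0.0049,"wx":0,"wy":0,"wz":0,"grip":1},{"dx":0,"dy":0.0028,"dz":0.0048,"wx":0,"wy":0,"wz":0,"grip":1},{"dx":0,"dy":0.003,"dz":0.0047,"wx":0,"wy":0,"wz":0,"grip":1},{"dx":0,"dy":0.0032,"dz":0.0045,"wx":0,"wy":0,"wz":0,"grip":1},{"dx":0,"dy":0.0035,"dz":0.0045,"wx":0,"wy":0,"wz":0,"grip":1},{"dx":0,"dy":0.0036,"dz":0.0044,"wx":0,"wy":0,"wz":0,"grip":1},{"dx":0,"dy":0.0038,"dz":0.0042,"wx":0,"wy":0,"wz":0,"grip":1},{"dx":0,"dy":0.0038,"dz":0.004,"wx":0,"wy":0,"wz":0,"grip":1},{"dx":0,"dy":0,"dz":0,"wx":0,"wy":0,"wz":0,"grip":1},{"dx":0,"dy":0,"dz":0,"wx":0,"wy":0,"wz":0,"grip":1}]'
```

```text
time_s: 3.7
ee_pos: [494.3, -323.1, 135.4]
ee_rot: [179.2, -0.0, 1.2]
force: [-4.5, -13.6, 2.1]
gripper_width: 27.3
```

```bash
python3 -m jog '[{"dx":0,"dy":0,"dz":0,"wx":0,"wy":0,"wz":0,"grip":1},{"dx":0,"dy":0,"dz":0,"wx":0,"wy":0,"wz":0,"grip":-1},{"dx":0,"dy":0,"dz":0,"wx":0,"wy":0,"wz":0,"grip":-1},{"dx":0,"dy":0,"dz":0,"wx":0,"wy":0,"wz":0,"grip":-1},{"dx":0,"dy":0,"dz":0,"wx":0,"wy":0,"wz":0,"grip":-1},{"dx":0,"dy":0,"dz":0,"wx":0,"wy":0,"wz":0,"grip":-1},{"dx":0,"dy":0,"dz":0.025,"wx":0,"wy":0,"wz":0,"grip":-1},{"dx":0,"dy":0,"dz":0.03,"wx":0,"wy":0,"wz":0,"grip":-1},{"dx":0,"dy":0,"dz":0.03,"wx":0,"wy":0,"wz":0,"grip":-1},{"dx":0,"dy":0,"dz":0.02,"wx":0,"wy":0,"wz":0,"grip":-1}]'
python3 - <<'E'
from h import *
a=env.grab_frame("scene")[:,:,::-1];b=env.grab_frame("wrist")[:,:,::-1]
c=cv2.resize(a[170:310,140:290],(600,560),interpolation=2)
cv2.imwrite("pics/s2.png",c);cv2.imwrite("pics/w3.png",b)
cc=env.get_calibration("wrist")
import pickle;pickle.dump(cc,open("w3.pkl","wb"))
E
```

```text
time_s: 4.7
ee_pos: [495.2, -316.8, 241.2]
ee_rot: [179.9, -0.1, 1.2]
force: [0.5, 0.4, 0.3]
gripper_width: 91.2
```

View pics/s2.png

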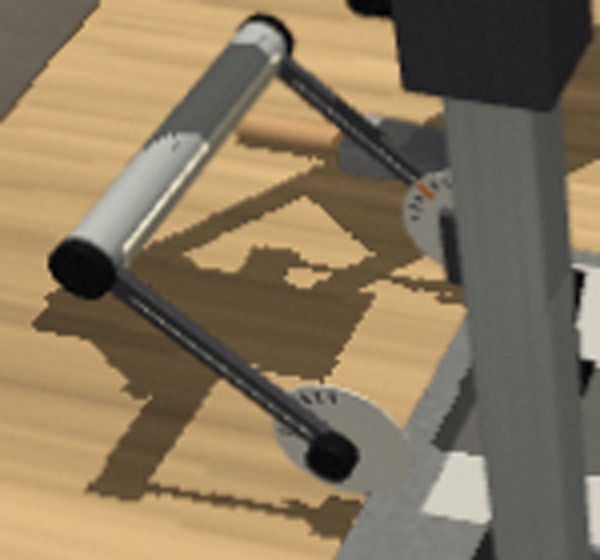

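View pics/w3.png

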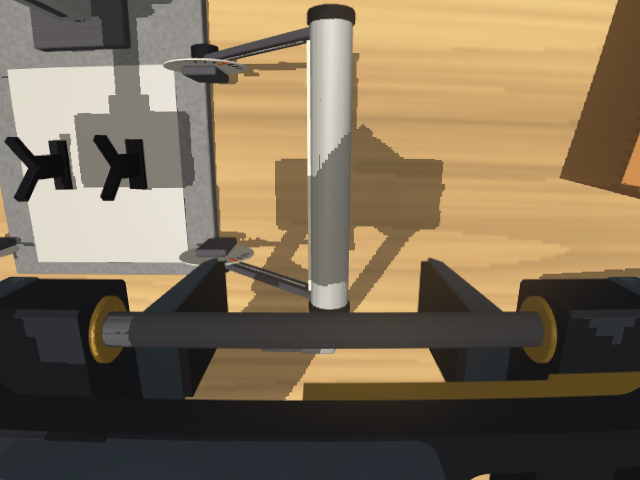

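Scene crop: the right bar's caps are at about (208,180) and (161,237) full-frame, and the far hinge cap at (223,284). In the wrist view the caps are at (329,307) and (331,14).

Run:
```python
from h import *
import pickle
np.set_printoptions(precision=1,suppress=True)
w=pickle.load(open("w3.pkl","rb"));s=env.get_calibration("scene")
for a,b in [((329,307),(207,180)),((331,14),(160.7,237))]: print(tri((w,a),(s,b)))
# predicted cap pixels for stand pose at given angles
th=np.radians(1.15);R=np.array([[np.cos(th),-np.sin(th),0],[np.sin(th),np.cos(th),0],[0,0,1]]);O=np.array([541.4,-88.4,0])
for d in(37,41,45):
    a=np.radians(d);P=[O+R@np.array([x,-125-145*np.cos(a),50+145*np.sin(a)]) for x in(-102,102)]
    print(d,[proj(s,p) for p in P],[proj(w,p) for p in P])
print("hinge",proj(s,O+R@np.array([102,-125,50])))
# rest tips and board corners, wrist
for p in [(-120,-115,18),(180,-115,18),(-120,115,18)]: print("corner",proj(w,O+R@np.array(p)))
for y in(-40,40):
    for x in(-24,24): print("tip",y,x,proj(w,O+R@np.array([x,y,86])))
```

```text
(array([ 446. , -322.5,  144.6]), [0.6, 0.6])
(array([ 645.4, -319.1,  146.6]), [0.2, 0.2])
37 [array([204., 182.]), array([157.1, 241.1])] [array([339.4, 305.9]), array([342.7,  14.3])]
41 [array([206.1, 179.3]), array([159.2, 238.4])] [array([331.4, 310.2]), array([333.3,  10.4])]
45 [array([208.6, 176.8]), array([161.7, 235.8])] [array([322.3, 314.5]), array([322.4,   6.4])]
hinge [222.  285.5]
corner [217.9 275.5]
corner [199.3 -34.6]
corner [ 15.3 274.4]
tip -40 -24 [104.3 196.4]
tip -40 24 [ 97.2 139.2]
tip 40 -24 [ 17.  197.2]
tip 40 24 [  7.4 141.2]
```

The right lamp measures about 41.7° (bar at y -321, z 146), and the stand corner and rest tips match my pose to about 3 px. I regrip firmly and nudge it up with some overshoot.

```bash
python3 -m jog '[{"dx":0,"dy":-0.0045,"dz":-0.04,"wx":0,"wy":0,"wz":0,"grip":-1},{"dx":0,"dy":0,"dz":-0.04,"wx":0,"wy":0,"wz":0,"grip":-1},{"dx":0,"dy":0,"dz":-0.035,"wx":0,"wy":0,"wz":0,"grip":-1},{"dx":0,"dy":0,"dz":0,"wx":0,"wy":0,"wz":0,"grip":1},{"dx":0,"dy":0,"dz":0,"wx":0,"wy":0,"wz":0,"grip":1},{"dx":0,"dy":0,"dz":0,"wx":0,"wy":0,"wz":0,"grip":1},{"dx":0,"dy":0,"dz":0,"wx":0,"wy":0,"wz":0,"grip":1},{"dx":0,"dy":0,"dz":0,"wx":0,"wy":0,"wz":0,"grip":1},{"dx":0,"dy":0,"dz":0,"wx":0,"wy":0,"wz":0,"grip":1},{"dx":0,"dy":0,"dz":0,"wx":0,"wy":0,"wz":0,"grip":1}]' 60; python3 -m jog '[{"dx":0,"dy":0,"dz":0,"wx":0,"wy":0,"wz":0,"grip":1},{"dx":0,"dy":0,"dz":0,"wx":0,"wy":0,"wz":0,"grip":1},{"dx":0,"dy":0,"dz":0,"wx":0,"wy":0,"wz":0,"grip":1}]'; python3 -m jog '[{"dx":0,"dy":0.0025,"dz":0.002,"wx":0,"wy":0,"wz":0,"grip":1},{"dx":0,"dy":0.0025,"dz":0.002,"wx":0,"wy":0,"wz":0,"grip":1},{"dx":0,"dy":0.0025,"dz":0.002,"wx":0,"wy":0,"wz":0,"grip":1},{"dx":0,"dy":0.0025,"dz":0.002,"wx":0,"wy":0,"wz":0,"grip":1},{"dx":0,"dy":0,"dz":0,"wx":0,"wy":0,"wz":0,"grip":1},{"dx":0,"dy":0,"dz":0,"wx":0,"wy":0,"wz":0,"grip":1}]';python3 -m jog '[{"dx":0,"dy":0,"dz":0,"wx":0,"wy":0,"wz":0,"grip":1},{"dx":0,"dy":0,"dz":0,"wx":0,"wy":0,"wz":0,"grip":1},{"dx":0,"dy":0,"dz":0,"wx":0,"wy":0,"wz":0,"grip":1}]'
```

```text
time_s: 5.8
ee_pos: [494.7, -321.4, 124.5]
ee_rot: [180.0, -0.0, 1.1]
force: [0.3, 0.1, 0.0]
gripper_width: 38.1
time_s: 6.1
ee_pos: [494.7, -323.0, 124.3]
ee_rot: [179.8, -0.0, 1.1]
force: [-1.1, -5.8, 0.2]
gripper_width: 27.0
time_s: 6.7
ee_pos: [494.6, -316.3, 132.1]
ee_rot: [179.4, -0.0, 1.2]
force: [-1.2, -12.8, -4.5]
gripper_width: 27.2
time_s: 7.0
ee_pos: [494.6, -316.3, 132.1]
ee_rot: [179.4, -0.0, 1.2]
force: [-0.7, -12.0, -5.3]
gripper_width: 27.1
```

```bash
python3 -m jog '[{"dx":0,"dy":0,"dz":0,"wx":0,"wy":0,"wz":0,"grip":-1},{"dx":0,"dy":0,"dz":0,"wx":0,"wy":0,"wz":0,"grip":-1},{"dx":0,"dy":0,"dz":0,"wx":0,"wy":0,"wz":0,"grip":-1},{"dx":0,"dy":0,"dz":0,"wx":0,"wy":0,"wz":0,"grip":-1},{"dx":0,"dy":0,"dz":0,"wx":0,"wy":0,"wz":0,"grip":-1},{"dx":0,"dy":0,"dz":0.025,"wx":0,"wy":0,"wz":0,"grip":-1},{"dx":0,"dy":0,"dz":0.035,"wx":0,"wy":0,"wz":0,"grip":-1},{"dx":0,"dy":0,"dz":0.035,"wx":0,"wy":0,"wz":0,"grip":-1},{"dx":0,"dy":0,"dz":0.03,"wx":0,"wy":0,"wz":0,"grip":-1},{"dx":-0.035,"dy":0.03,"dz":0,"wx":0,"wy":0,"wz":0,"grip":-1}]' 60; python3 -m jog '[{"dx":-0.036,"dy":0.028,"dz":0,"wx":0,"wy":0,"wz":0,"grip":-1},{"dx":-0.036,"dy":0.028,"dz":0,"wx":0,"wy":0,"wz":0,"grip":-1},{"dx":-0.036,"dy":0.028,"dz":0,"wx":0,"wy":0,"wz":0,"grip":-1},{"dx":0,"dy":0.04,"dz":0,"wx":0,"wy":0,"wz":0,"grip":-1},{"dx":0,"dy":0.04,"dz":0,"wx":0,"wy":0,"wz":0,"grip":-1},{"dx":0,"dy":0.04,"dz":0,"wx":0,"wy":0,"wz":0,"grip":-1},{"dx":0,"dy":0.04,"dz":0,"wx":0,"wy":0,"wz":0,"grip":-1},{"dx":0,"dy":0.04,"dz":0,"wx":0,"wy":0,"wz":0,"grip":-1},{"dx":0.02,"dy":0.036,"dz":0,"wx":0,"wy":0,"wz":0,"grip":-1},{"dx":0.03,"dy":0.03,"dz":0,"wx":0,"wy":0,"wz":0,"grip":-1}]'; python3 -m jog '[{"dx":0.03,"dy":0.03,"dz":0,"wx":0,"wy":0,"wz":0,"grip":-1},{"dx":0.03,"dy":0,"dz":0,"wx":0,"wy":0,"wz":0,"grip":-1},{"dx":0.022,"dy":0,"dz":0,"wx":0,"wy":0,"wz":0,"grip":-1},{"dx":0,"dy":0,"dz":0,"wx":0,"wy":0,"wz":0,"grip":-1},{"dx":0,"dy":0,"dz":0,"wx":0,"wy":0,"wz":0,"grip":-1}]'
```

```text
time_s: 8.0
ee_pos: [464.8, -284.7, 261.3]
ee_rot: [179.6, -0.6, 1.1]
force: [-0.2, 0.1, 0.3]
gripper_width: 91.0
time_s: 9.0
ee_pos: [400.6, 70.8, 257.6]
ee_rot: [-180.0, -0.1, 1.2]
force: [1.0, -0.7, 0.5]
gripper_width: 91.1
time_s: 9.5
ee_pos: [482.8, 98.8, 256.6]
ee_rot: [180.0, 0.1, 1.1]
force: [-0.7, 0.5, 1.2]
gripper_width: 91.2
```

```bash
python3 -m jog '[{"dx":0,"dy":-0.003,"dz":-0.03,"wx":0,"wy":0,"wz":0,"grip":-1},{"dx":0,"dy":0,"dz":-0.03,"wx":0,"wy":0,"wz":0,"grip":-1},{"dx":0,"dy":0,"dz":-0.032,"wx":0,"wy":0,"wz":0,"grip":-1},{"dx":0,"dy":0,"dz":0,"wx":0,"wy":0,"wz":0,"grip":1},{"dx":0,"dy":0,"dz":0,"wx":0,"wy":0,"wz":0,"grip":1},{"dx":0,"dy":0,"dz":0,"wx":0,"wy":0,"wz":0,"grip":1},{"dx":0,"dy":0,"dz":0,"wx":0,"wy":0,"wz":0,"grip":1},{"dx":0,"dy":0,"dz":0,"wx":0,"wy":0,"wz":0,"grip":1},{"dx":0,"dy":0,"dz":0,"wx":0,"wy":0,"wz":0,"grip":1},{"dx":0,"dy":0,"dz":0,"wx":0,"wy":0,"wz":0,"grip":1}]' 60; python3 -m jog '[{"dx":0,"dy":0,"dz":0,"wx":0,"wy":0,"wz":0,"grip":1},{"dx":0,"dy":0,"dz":0,"wx":0,"wy":0,"wz":0,"grip":1},{"dx":0,"dy":0,"dz":0,"wx":0,"wy":0,"wz":0,"grip":1},{"dx":0,"dy":0,"dz":0,"wx":0,"wy":0,"wz":0,"grip":1}]'
```

```text
time_s: 10.5
ee_pos: [483.7, 95.7, 165.3]
ee_rot: [-180.0, -0.0, 1.1]
force: [-0.0, -0.4, -0.2]
gripper_width: 38.0
time_s: 10.9
ee_pos: [483.6, 95.2, 164.9]
ee_rot: [179.9, 0.0, 1.1]
force: [-0.2, -3.8, 0.3]
gripper_width: 27.3
```

```bash
python3 -m jog '[{"dx":0,"dy":0.0059,"dz":-0.0028,"wx":0,"wy":0,"wz":0,"grip":1},{"dx":0,"dy":0.0058,"dz":-0.0031,"wx":0,"wy":0,"wz":0,"grip":1},{"dx":0,"dy":0.0057,"dz":-0.0034,"wx":0,"wy":0,"wz":0,"grip":1},{"dx":0,"dy":0.0055,"dz":-0.0036,"wx":0,"wy":0,"wz":0,"grip":1},{"dx":0,"dy":0.0053,"dz":-0.0039,"wx":0,"wy":0,"wz":0,"grip":1},{"dx":0,"dy":0.0052,"dz":-0.0041,"wx":0,"wy":0,"wz":0,"grip":1},{"dx":0,"dy":0.0049,"dz":-0.0043,"wx":0,"wy":0,"wz":0,"grip":1},{"dx":0,"dy":0.0046,"dz":-0.0044,"wx":0,"wy":0,"wz":0,"grip":1},{"dx":0,"dy":0.003,"dz":-0.003,"wx":0,"wy":0,"wz":0,"grip":1},{"dx":0,"dy":0,"dz":0,"wx":0,"wy":0,"wz":0,"grip":1}]';python3 -m jog '[{"dx":0,"dy":0,"dz":0,"wx":0,"wy":0,"wz":0,"grip":1},{"dx":0,"dy":0,"dz":0,"wx":0,"wy":0,"wz":0,"grip":1},{"dx":0,"dy":0,"dz":0,"wx":0,"wy":0,"wz":0,"grip":1}]'
```

```text
time_s: 11.9
ee_pos: [483.7, 139.1, 132.5]
ee_rot: [179.6, -0.0, 1.3]
force: [0.3, -9.0, 2.7]
gripper_width: 27.0
time_s: 12.2
ee_pos: [483.7, 139.1, 132.5]
ee_rot: [179.7, -0.0, 1.2]
force: [0.9, -8.7, 2.0]
gripper_width: 27.1
```

Gripped at y=139.1 and z≈151.5, the left lamp is at 44.4°. Release, lift, and turn towards the tray.

```bash
python3 -m jog '[{"dx":0,"dy":0,"dz":0,"wx":0,"wy":0,"wz":0,"grip":-1},{"dx":0,"dy":0,"dz":0,"wx":0,"wy":0,"wz":0,"grip":-1},{"dx":0,"dy":0,"dz":0,"wx":0,"wy":0,"wz":0,"grip":-1},{"dx":0,"dy":0,"dz":0,"wx":0,"wy":0,"wz":0,"grip":-1},{"dx":0,"dy":0,"dz":0,"wx":0,"wy":0,"wz":0,"grip":-1},{"dx":0,"dy":0,"dz":0.025,"wx":0,"wy":0,"wz":0,"grip":-1},{"dx":0,"dy":0,"dz":0.035,"wx":0,"wy":0,"wz":0,"grip":-1},{"dx":0,"dy":0,"dz":0.035,"wx":0,"wy":0,"wz":0,"grip":-1},{"dx":0,"dy":0,"dz":0,"wx":0,"wy":0,"wz":0.145,"grip":-1},{"dx":0,"dy":0.02,"dz":0,"wx":0,"wy":0,"wz":0.145,"grip":-1}]' 60; python3 -m jog '[{"dx":0.013,"dy":0.017,"dz":0,"wx":0,"wy":0,"wz":0.145,"grip":-1},{"dx":0.013,"dy":0.017,"dz":0,"wx":0,"wy":0,"wz":0.145,"grip":-1},{"dx":0.013,"dy":0.017,"dz":0,"wx":0,"wy":0,"wz":0.145,"grip":-1},{"dx":0.013,"dy":0.017,"dz":0,"wx":0,"wy":0,"wz":0.145,"grip":-1},{"dx":0.013,"dy":0.017,"dz":0,"wx":0,"wy":0,"wz":0.145,"grip":-1},{"dx":0.013,"dy":0.017,"dz":0,"wx":0,"wy":0,"wz":0.145,"grip":-1},{"dx":0.013,"dy":0.017,"dz":0,"wx":0,"wy":0,"wz":0.145,"grip":-1},{"dx":0.013,"dy":0.017,"dz":0,"wx":0,"wy":0,"wz":0.145,"grip":-1},{"dx":0.006,"dy":0,"dz":0,"wx":0,"wy":0,"wz":0.145,"grip":-1},{"dx":0,"dy":0,"dz":0,"wx":0,"wy":0,"wz":0,"grip":-1}]'; python3 -m jog '[{"dx":0,"dy":0,"dz":0,"wx":0,"wy":0,"wz":0,"grip":-1},{"dx":0,"dy":0,"dz":0,"wx":0,"wy":0,"wz":0,"grip":-1}]'
python3 - <<'E'
from h import *
import pickle
np.set_printoptions(precision=1,suppress=True)
c=env.get_calibration("wrist");w=env.grab_frame("wrist")[:,:,::-1];s=env.grab_frame("scene")[:,:,::-1];t=env.grab_frame("top")[:,:,::-1]
pickle.dump(c,open("w4.pkl","wb"))
r=lambda a,f:cv2.resize(a,None,fx=f,fy=f,interpolation=2)
im=np.zeros((600,800,3),np.uint8)
im[:300,:400]=r(w,.625); a=r(s[170:300,140:430],1.38)[:300,:400];im[:a.shape[0],400:400+a.shape[1]]=a
a=r(t[160:300,130:510],2.1)[:300,:800];im[300:300+a.shape[0],:a.shape[1]]=a
cv2.imwrite("pics/m1.png",im);cv2.imwrite("pics/scene4.png",s);cv2.imwrite("pics/top4.png",t);cv2.imwrite("pics/wr4.png",w)
print("cam",-c["R"].T@c["t"]);
E
```

```text
time_s: 13.2
ee_pos: [484.2, 160.8, 228.9]
ee_rot: [180.0, -0.2, 18.0]
force: [0.3, -0.6, -0.6]
gripper_width: 91.1
time_s: 14.2
ee_pos: [594.0, 298.2, 226.6]
ee_rot: [-180.0, 0.0, 92.5]
force: [0.0, -0.2, -0.1]
gripper_width: 91.3
time_s: 14.4
ee_pos: [593.1, 297.3, 227.5]
ee_rot: [-180.0, 0.0, 92.4]
force: [0.3, 0.4, -0.2]
gripper_width: 91.2
cam [591.3 369.2 397.3]
```

View pics/m1.png

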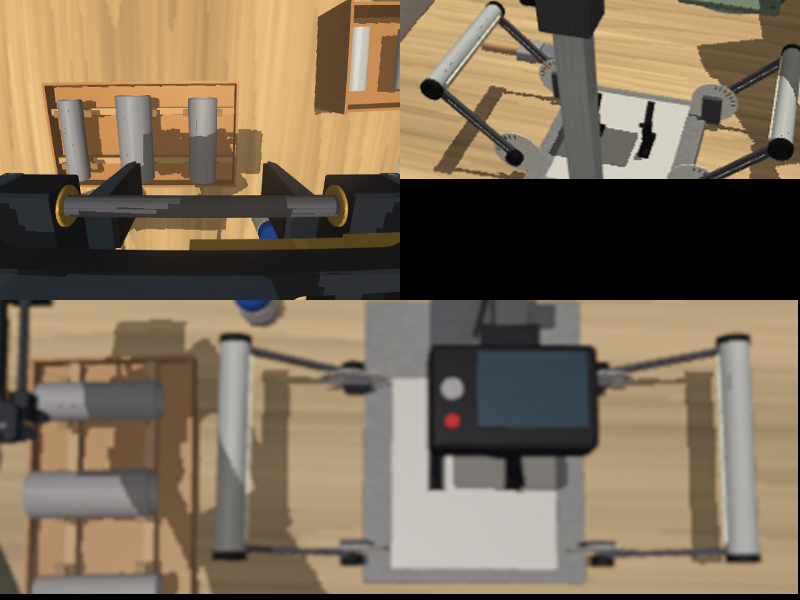

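Composite: both lamps look symmetric. In the wrist view the right-hand sleeve (202,140 in the composite) has the 40 mm width, against 48 for the middle one and 32 for the left one. Measuring now.

Run:
```python
from h import *
import pickle
np.set_printoptions(precision=1,suppress=True)
w=pickle.load(open("w4.pkl","rb"));s=env.get_calibration("scene");t=env.get_calibration("top")
for n,a,b,h in [("Lf",(241.9,177.6),(416.1,277.2),36.6),("Ln",(239,281.4),(423.3,206.2),36.6),("Rf",(479.5,177.6),(163.2,234.5),-213.4),("Rn",(484.3,282.4),(208.8,175.8),-213.4)]:
    X,e=tri((t,a),(s,b)); h+=.02*(X[0]-541); print(n,X,e,np.degrees(np.arctan2(X[2]-50,abs(X[1]-h))))
print("sleeve wrist on z58",plane(w,(323,157),58),plane(w,(323,293),58))
print("center scene/wrist",tri((w,(323,225)),(s,(495,314))), tri((w,(323,225)),(t,(177,208.5))))
```

```text
Lf [638.  142.6 154.2] [0.2, 0.2] 45.05206807169163
Ln [438.2 137.3 157. ] [1.2, 1.2] 46.17066341896666
Rf [ 646.4 -312.5  155.1] [1.3, 1.3] 46.102613237563
Rn [ 446.6 -316.   157. ] [0.6, 0.6] 46.73046034201393
sleeve wrist on z58 [592.5 353.5  58. ] [597.8 228.   58. ]
center scene/wrist (array([595.4, 294.3,  58.5]), [0.7, 0.7]) (array([594.2, 294.2,  59.7]), [0.9, 0.9])
```

Lamps by vision are about 45.6° and 46.4°; by gripper pose they were 44.4° and 45.3°. Both fall within the 4° tolerance. The sleeve centre is (595,294,58.5), yaw about 2.4°. Descend and grasp.

```bash
python3 -m jog '[{"dx":0.002,"dy":-0.003,"dz":-0.035,"wx":0,"wy":0,"wz":0,"grip":-0.4},{"dx":0,"dy":0,"dz":-0.035,"wx":0,"wy":0,"wz":0,"grip":-0.4},{"dx":0,"dy":0,"dz":-0.03,"wx":0,"wy":0,"wz":0,"grip":-0.4},{"dx":0,"dy":0,"dz":0,"wx":0,"wy":0,"wz":0,"grip":-0.4},{"dx":0,"dy":0,"dz":-0.03,"wx":0,"wy":0,"wz":0,"grip":-0.4},{"dx":0,"dy":0,"dz":-0.03,"wx":0,"wy":0,"wz":0,"grip":-0.4},{"dx":0,"dy":0,"dz":-0.025,"wx":0,"wy":0,"wz":0,"grip":-0.4},{"dx":0,"dy":0,"dz":0,"wx":0,"wy":0,"wz":0,"grip":-0.4},{"dx":0,"dy":0,"dz":0,"wx":0,"wy":0,"wz":0,"grip":1},{"dx":0,"dy":0,"dz":0,"wx":0,"wy":0,"wz":0,"grip":1}]' 40; python3 -m jog '[{"dx":0,"dy":0,"dz":0,"wx":0,"wy":0,"wz":0,"grip":1},{"dx":0,"dy":0,"dz":0,"wx":0,"wy":0,"wz":0,"grip":1},{"dx":0,"dy":0,"dz":0,"wx":0,"wy":0,"wz":0,"grip":1},{"dx":0,"dy":0,"dz":0,"wx":0,"wy":0,"wz":0,"grip":1}]'
```

```text
time_s: 15.55
ee_pos: [597.2, 295.4, 45.1]
ee_rot: [179.7, -0.1, 92.5]
force: [-0.6, -1.0, -0.1]
gripper_width: 50.7
time_s: 15.95
ee_pos: [594.5, 295.1, 44.3]
ee_rot: [-179.9, -0.0, 92.5]
force: [-4.9, -0.3, 5.2]
gripper_width: 39.1
```

```bash
python3 -m jog '[{"dx":0,"dy":0,"dz":0.008,"wx":0,"wy":0,"wz":0,"grip":1},{"dx":0,"dy":0,"dz":0.015,"wx":0,"wy":0,"wz":0,"grip":1},{"dx":0,"dy":0,"dz":0.025,"wx":0,"wy":0,"wz":0,"grip":1},{"dx":0,"dy":0,"dz":0.03,"wx":0,"wy":0,"wz":0,"grip":1},{"dx":0,"dy":0,"dz":0.03,"wx":0,"wy":0,"wz":0,"grip":1},{"dx":0,"dy":0,"dz":0.03,"wx":0,"wy":0,"wz":0,"grip":1},{"dx":-0.02,"dy":0,"dz":0.03,"wx":0,"wy":0,"wz":0,"grip":1},{"dx":-0.025,"dy":0,"dz":0.01,"wx":0,"wy":0,"wz":0,"grip":1},{"dx":-0.03,"dy":0,"dz":0,"wx":0,"wy":0,"wz":-0.012,"grip":1},{"dx":-0.03,"dy":0,"dz":0,"wx":0,"wy":0,"wz":-0.012,"grip":1}]'; python3 -m jog '[{"dx":-0.03,"dy":-0.015,"dz":0,"wx":0,"wy":0,"wz":0,"grip":1},{"dx":-0.03,"dy":-0.015,"dz":0,"wx":0,"wy":0,"wz":0,"grip":1},{"dx":-0.03,"dy":-0.015,"dz":0,"wx":0,"wy":0,"wz":0,"grip":1},{"dx":-0.03,"dy":-0.02,"dz":0,"wx":0,"wy":0,"wz":0,"grip":1},{"dx":-0.025,"dy":-0.03,"dz":0,"wx":0,"wy":0,"wz":0,"grip":1},{"dx":0,"dy":-0.03,"dz":0,"wx":0,"wy":0,"wz":0,"grip":1},{"dx":0,"dy":-0.03,"dz":0,"wx":0,"wy":0,"wz":0,"grip":1},{"dx":0,"dy":-0.03,"dz":0,"wx":0,"wy":0,"wz":0,"grip":1},{"dx":0,"dy":-0.03,"dz":0,"wx":0,"wy":0,"wz":0,"grip":1},{"dx":0,"dy":-0.03,"dz":0,"wx":0,"wy":0,"wz":0,"grip":1}]'
```

```text
time_s: 16.95
ee_pos: [489.7, 294.4, 221.1]
ee_rot: [179.9, -0.0, 91.1]
force: [-0.1, 0.4, -4.1]
gripper_width: 39.3
time_s: 17.95
ee_pos: [345.2, 48.3, 220.9]
ee_rot: [179.9, 0.0, 91.2]
force: [0.9, -1.0, -4.1]
gripper_width: 39.3
```

```bash
python3 -m jog '[{"dx":0,"dy":-0.034,"dz":0,"wx":0,"wy":0,"wz":0,"grip":1},{"dx":0,"dy":-0.034,"dz":0,"wx":0,"wy":0,"wz":0,"grip":1},{"dx":0,"dy":-0.034,"dz":0,"wx":0,"wy":0,"wz":0,"grip":1},{"dx":0.005,"dy":-0.034,"dz":0,"wx":0,"wy":-0.1,"wz":0,"grip":1},{"dx":0.01,"dy":0,"dz":0,"wx":0,"wy":-0.12,"wz":0,"grip":1},{"dx":0.01,"dy":0,"dz":0,"wx":0,"wy":-0.12,"wz":0,"grip":1},{"dx":0.01,"dy":0,"dz":0,"wx":0,"wy":-0.12,"wz":0,"grip":1},{"dx":0.01,"dy":0,"dz":0,"wx":0,"wy":-0.12,"wz":0,"grip":1},{"dx":0.01,"dy":0,"dz":0,"wx":0,"wy":-0.12,"wz":0,"grip":1},{"dx":0,"dy":0,"dz":0,"wx":0,"wy":-0.07,"wz":0,"grip":1}]'; python3 -m jog '[{"dx":0,"dy":0,"dz":-0.02,"wx":0,"wy":0,"wz":0,"grip":1},{"dx":0,"dy":0,"dz":-0.03,"wx":0,"wy":0,"wz":0,"grip":1},{"dx":0,"dy":0,"dz":-0.03,"wx":0,"wy":0,"wz":0,"grip":1},{"dx":0,"dy":0,"dz":-0.02,"wx":0,"wy":0,"wz":0,"grip":1},{"dx":0,"dy":0,"dz":0,"wx":0,"wy":0,"wz":0,"grip":1},{"dx":0,"dy":0,"dz":0,"wx":0,"wy":0,"wz":0,"grip":1}]'
python3 - <<'E'
from h import *
import pickle
w=env.grab_frame("wrist")[:,:,::-1];s=env.grab_frame("scene")[:,:,::-1];t=env.grab_frame("top")[:,:,::-1]
np.set_printoptions(precision=2,suppress=True)
print(env.state()["ee_pos"],env.state()["ee_rot"],env.state()["qpos"])
r=lambda a,f:cv2.resize(a,None,fx=f,fy=f,interpolation=2)
im=np.zeros((600,800,3),np.uint8)
im[:300,:400]=r(w,.625);im[:300,400:]=r(s[150:330,200:440],1.6667)[:300,:400]
im[300:,:400]=r(t[200:350,260:460],2)[:300,:400]
cv2.imwrite("pics/m2.png",im)
E
```

```text
time_s: 18.95
ee_pos: [398.0, -83.9, 220.1]
ee_rot: [137.4, 0.6, 91.2]
force: [0.3, 0.9, -4.2]
gripper_width: 39.5
time_s: 19.55
ee_pos: [401.2, -82.1, 141.4]
ee_rot: [137.2, 0.2, 91.5]
force: [0.6, 0.2, -3.4]
gripper_width: 39.3
[401.92 -82.46 142.5 ] [137.08   0.34  91.54] [ -30.08   -4.48  145.97   89.92   20.69 -114.38]
```

View pics/m2.png

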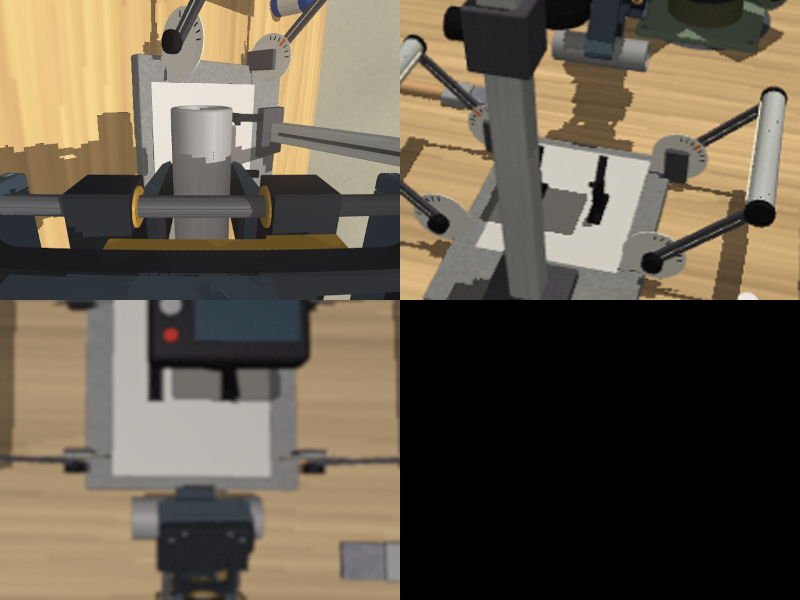

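The sleeve is held crosswise and level, tilted 43°, with the lens and rests clear in front. J3 is near its limit because the arm is folded, so I move forward as I descend.

```bash
python3 -m jog '[{"dx":0.015,"dy":-0.002,"dz":-0.008,"wx":0,"wy":0,"wz":0,"grip":1},{"dx":0.015,"dy":-0.002,"dz":-0.008,"wx":0,"wy":0,"wz":0,"grip":1},{"dx":0.015,"dy":-0.001,"dz":-0.008,"wx":0,"wy":0,"wz":0,"grip":1},{"dx":0.015,"dy":0,"dz":-0.008,"wx":0,"wy":0,"wz":0,"grip":1},{"dx":0,"dy":0,"dz":0,"wx":0,"wy":0,"wz":0,"grip":1},{"dx":0,"dy":0,"dz":0,"wx":0,"wy":0,"wz":0,"grip":1}]'
python3 - <<'E'
from h import *
np.set_printoptions(precision=2,suppress=True)
print(env.state()["ee_pos"],env.state()["ee_rot"],env.state()["qpos"])
t=env.get_calibration("top")
print(plane(t,(326.5,309),150),plane(t,(391.5,309),150))
E
```

```text
time_s: 20.3
ee_pos: [461.3, -87.1, 109.5]
ee_rot: [137.2, 0.3, 91.5]
force: [0.5, 0.1, -4.3]
gripper_width: 38.8
[461.28 -87.11 109.55] [137.2    0.27  91.54] [ -24.17    6.05  143.72  118.86   19.44 -139.92]
[390.81 -25.71 150.  ] [ 393.7  -146.51  150.  ]
```

J6 is at -140, near its limit of -146.6. I probe forward in small steps to see which way it trends.

```bash
python3 -m jog '[{"dx":0.008,"dy":0,"dz":0.002,"wx":0,"wy":0,"wz":0,"grip":1},{"dx":0,"dy":0,"dz":0,"wx":0,"wy":0,"wz":0,"grip":1}]'
python3 - <<'E'
from h import *
np.set_printoptions(precision=2,suppress=True)
print(env.state()["qpos"])
E
python3 -m jog '[{"dx":0.008,"dy":0,"dz":0,"wx":0,"wy":0,"wz":0,"grip":1},{"dx":0,"dy":0,"dz":0,"wx":0,"wy":0,"wz":0,"grip":1}]'
python3 - <<'E'
from h import *
np.set_printoptions(precision=2,suppress=True)
print(env.state()["qpos"])
E
```

```text
time_s: 20.5
ee_pos: [470.4, -87.4, 112.6]
ee_rot: [137.0, 0.3, 91.5]
force: [0.5, 0.2, -4.1]
gripper_width: 39.4
[ -23.44    6.3   142.65  118.33   18.84 -138.65]
time_s: 20.7
ee_pos: [478.5, -87.3, 112.0]
ee_rot: [137.1, 0.3, 91.5]
force: [0.5, 0.3, -3.9]
gripper_width: 39.3
[ -22.73    6.99  141.84  118.96   18.43 -138.68]
```

J6 would pass its limit on the final descent. The sleeve is symmetric, so I back off and spin the hand half a turn about the tool axis (J6 goes to about +40).

```bash
python3 -m jog '[{"dx":-0.02,"dy":0,"dz":0.01,"wx":0,"wy":0,"wz":0,"grip":1},{"dx":-0.02,"dy":0,"dz":0.01,"wx":0,"wy":0,"wz":0,"grip":1},{"dx":-0.01,"dy":0,"dz":0.01,"wx":0,"wy":0,"wz":0,"grip":1},{"dx":0,"dy":0,"dz":0,"wx":0.0972,"wy":0.0025,"wz":-0.1046,"grip":1},{"dx":0,"dy":0,"dz":0,"wx":0.0972,"wy":0.0025,"wz":-0.1046,"grip":1}]'
python3 - <<'E'
from h import *
np.set_printoptions(precision=2,suppress=True)
print(env.state()["qpos"])
E
```

```text
time_s: 21.2
ee_pos: [427.0, -87.0, 141.8]
ee_rot: [138.4, -11.0, 79.2]
force: [-0.4, -0.1, -4.3]
gripper_width: 39.5
[-27.87  -1.78 143.72  92.63  19.38 -98.7 ]
```

Right direction. Continue with 20 more rows.

```bash
python3 -m jog '[{"dx":0,"dy":0,"dz":0,"wx":0.0972,"wy":0.0025,"wz":-0.1046,"grip":1},{"dx":0,"dy":0,"dz":0,"wx":0.0972,"wy":0.0025,"wz":-0.1046,"grip":1},{"dx":0,"dy":0,"dz":0,"wx":0.0972,"wy":0.0025,"wz":-0.1046,"grip":1},{"dx":0,"dy":0,"dz":0,"wx":0.0972,"wy":0.0025,"wz":-0.1046,"grip":1},{"dx":0,"dy":0,"dz":0,"wx":0.0972,"wy":0.0025,"wz":-0.1046,"grip":1},{"dx":0,"dy":0,"dz":0,"wx":0.0972,"wy":0.0025,"wz":-0.1046,"grip":1},{"dx":0,"dy":0,"dz":0,"wx":0.0972,"wy":0.0025,"wz":-0.1046,"grip":1},{"dx":0,"dy":0,"dz":0,"wx":0.0972,"wy":0.0025,"wz":-0.1046,"grip":1},{"dx":0,"dy":0,"dz":0,"wx":0.0972,"wy":0.0025,"wz":-0.1046,"grip":1},{"dx":0,"dy":0,"dz":0,"wx":0.0972,"wy":0.0025,"wz":-0.1046,"grip":1}]'; python3 -m jog '[{"dx":0,"dy":0,"dz":0,"wx":0.0972,"wy":0.0025,"wz":-0.1046,"grip":1},{"dx":0,"dy":0,"dz":0,"wx":0.0972,"wy":0.0025,"wz":-0.1046,"grip":1},{"dx":0,"dy":0,"dz":0,"wx":0.0972,"wy":0.0025,"wz":-0.1046,"grip":1},{"dx":0,"dy":0,"dz":0,"wx":0.0972,"wy":0.0025,"wz":-0.1046,"grip":1},{"dx":0,"dy":0,"dz":0,"wx":0.0972,"wy":0.0025,"wz":-0.1046,"grip":1},{"dx":0,"dy":0,"dz":0,"wx":0.0972,"wy":0.0025,"wz":-0.1046,"grip":1},{"dx":0,"dy":0,"dz":0,"wx":0.0972,"wy":0.0025,"wz":-0.1046,"grip":1},{"dx":0,"dy":0,"dz":0,"wx":0.0972,"wy":0.0025,"wz":-0.1046,"grip":1},{"dx":0,"dy":0,"dz":0,"wx":0.0972,"wy":0.0025,"wz":-0.1046,"grip":1},{"dx":0,"dy":0,"dz":0,"wx":0.0972,"wy":0.0025,"wz":-0.1046,"grip":1}]'; python3 -m jog '[{"dx":0,"dy":0,"dz":0,"wx":0,"wy":0,"wz":0,"grip":1},{"dx":0,"dy":0,"dz":0,"wx":0,"wy":0,"wz":0,"grip":1}]';python3 - <<'E'
from h import *
from scipy.spatial.transform import Rotation as R
np.set_printoptions(precision=3,suppress=True)
s=env.state();print(s["qpos"],s["ee_rot"]);print(R.from_euler("xyz",s["ee_rot"],degrees=True).as_matrix())
E
```

```text
time_s: 22.2
ee_pos: [427.1, -86.7, 141.1]
ee_rot: [-172.2, -42.2, -9.8]
force: [0.8, 0.9, -4.3]
gripper_width: 39.4
time_s: 23.2
ee_pos: [427.1, -86.8, 141.1]
ee_rot: [-137.0, 0.2, -88.5]
force: [-0.2, 0.1, -3.8]
gripper_width: 39.1
time_s: 23.4
ee_pos: [427.2, -86.9, 141.2]
ee_rot: [-137.0, -0.1, -88.2]
force: [-0.0, -0.2, -4.2]
gripper_width: 39.3
[-28.33   -1.559 143.86   93.41   20.02   63.273] [-136.968   -0.12   -88.15 ]
[[ 0.032 -0.731  0.682]
 [-0.999 -0.025  0.021]
 [ 0.002 -0.682 -0.731]]
```

```bash
python3 -m jog '[{"dx":0.01,"dy":-0.0015,"dz":-0.005,"wx":0,"wy":-0.035,"wz":-0.012,"grip":1},{"dx":0.012,"dy":-0.002,"dz":-0.007,"wx":0,"wy":0,"wz":0,"grip":1},{"dx":0.012,"dy":0,"dz":-0.007,"wx":0,"wy":0,"wz":0,"grip":1},{"dx":0.012,"dy":0,"dz":-0.007,"wx":0,"wy":0,"wz":0,"grip":1},{"dx":0.012,"dy":0,"dz":-0.007,"wx":0,"wy":0,"wz":0,"grip":1},{"dx":0.012,"dy":0,"dz":-0.006,"wx":0,"wy":0,"wz":0,"grip":1},{"dx":0.005,"dy":0,"dz":0,"wx":0,"wy":0,"wz":0,"grip":1},{"dx":0,"dy":0,"dz":0,"wx":0,"wy":0,"wz":0,"grip":1},{"dx":0,"dy":0,"dz":0,"wx":0,"wy":0,"wz":0,"grip":1}]'
python3 - <<'E'
from h import *
import pickle
np.set_printoptions(precision=2,suppress=True)
st=env.state();print(st["ee_pos"],st["ee_rot"],st["qpos"])
w=env.get_calibration("wrist");tc=env.get_calibration("top");pickle.dump(w,open("w5.pkl","wb"))
wi=env.grab_frame("wrist")[:,:,::-1];s=env.grab_frame("scene")[:,:,::-1];t=env.grab_frame("top")[:,:,::-1]
for n,i in zip("wst",(wi,s,t)): cv2.imwrite(f"pics/pre_{n}.png",i)
r=lambda a,f:cv2.resize(a,None,fx=f,fy=f,interpolation=2)
im=np.zeros((600,800,3),np.uint8)
im[:300,:400]=r(wi,.625);im[:300,400:]=r(s[190:310,240:400],2.5)[:300,:400]
im[300:,:400]=r(t[210:310,290:423],3)[:300,:400]
cv2.imwrite("pics/m3.png",im)
E
```

```text
time_s: 24.3
ee_pos: [500.4, -89.8, 103.1]
ee_rot: [-135.3, -0.0, -88.8]
force: [0.1, -0.6, -3.6]
gripper_width: 39.1
[500.35 -89.77 103.08] [-135.29   -0.02  -88.78] [-22.07  10.52 141.64 130.78  21.53  30.14]Traceback (most recent call last):
  File "<stdin>", line 11, in <module>
ValueError: could not broadcast input array from shape (300,399,3) into shape (300,400,3)
```

Run:
```python
from h import *
wi,s,t=[cv2.imread(f"pics/pre_{n}.png") for n in "wst"]
z=lambda a,w,h:cv2.resize(a,(w,h),interpolation=2)
im=np.vstack([np.hstack([z(wi,400,300),z(s[190:310,240:400],400,300)]),np.hstack([z(t[210:310,290:424],400,300),z(s[60:240,220:460],400,300)])])
cv2.imwrite("pics/m3.png",im)
```

```text
(no output)
```

View pics/m3.png

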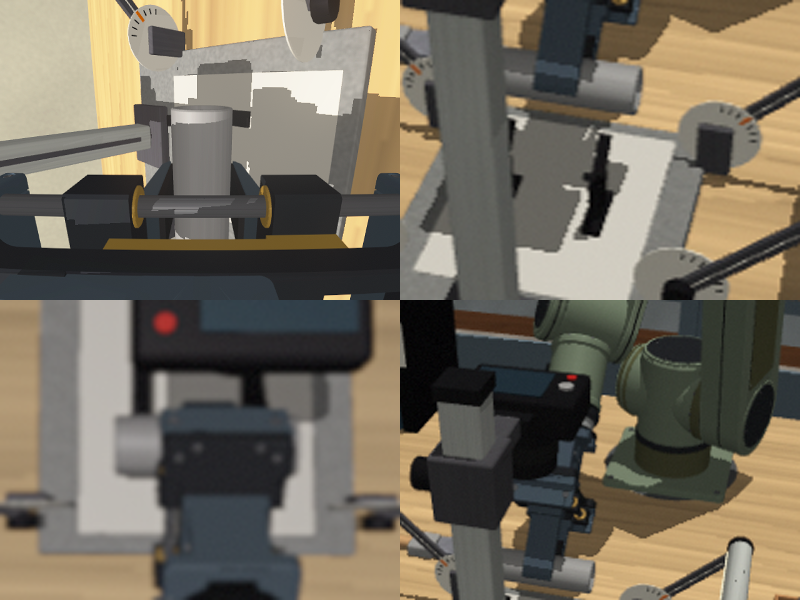

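In the top panel the sleeve's left end is at full-frame (328.5,258), and in the scene panel its end face is at (333,225). The sleeve is just in front of the rests. I check these against the commanded geometry.

Run:
```python
from h import *
np.set_printoptions(precision=1,suppress=True)
s=env.get_calibration("scene");t=env.get_calibration("top")
print(tri((t,(328.5,258.3)),(s,(332.8,225.2))))
for y in(-30,-28,-26): print(y,proj(t,np.array([489.3,y,113])),proj(s,np.array([489.3,y,113])))
# rests seen in top: left rest, right rest y at z~74 (near tip 86)
th=np.radians(1.15)
for y in (40,-40):
  for x in(-24,-28.5): 
    P=np.array([541.4+x-y*.02,-88.4+y+x*.02,86 if x==-24 else 60]);print(y,x,proj(t,P),proj(s,P))
```

```text
(array([489.6, -30.6, 113.9]), [2.4, 2.4])
-30 [329.4 258.3] [334.4 225.6]
-28 [328.4 258.2] [335.3 225.8]
-26 [327.4 258.2] [336.3 225.9]
40 -24 [338.6 246.4] [321.7 242.9]
40 -28.5 [338.1 250.1] [322.1 251.2]
-40 -24 [377.9 246.5] [283.2 236.8]
-40 -28.5 [376.3 250.1] [284.5 245.1]
```

The position agrees: the sleeve centre is ≈(490.7,-89.5,113), and the rest tips project within 1–2 px. Move forward 51 mm, then lower.

```bash
python3 -m jog '[{"dx":0.008,"dy":0.001,"dz":-0.003,"wx":0,"wy":0,"wz":0,"grip":1},{"dx":0.01,"dy":0,"dz":0,"wx":0,"wy":0,"wz":0,"grip":1},{"dx":0.01,"dy":0,"dz":0,"wx":0,"wy":0,"wz":0,"grip":1},{"dx":0.008,"dy":0,"dz":0,"wx":0,"wy":0,"wz":0,"grip":1},{"dx":0,"dy":0,"dz":0,"wx":0,"wy":0,"wz":0,"grip":1}]'; python3 -m jog '[{"dx":0.008,"dy":0,"dz":0,"wx":0,"wy":0,"wz":0,"grip":1},{"dx":0.006,"dy":0,"dz":0,"wx":0,"wy":0,"wz":0,"grip":1},{"dx":0,"dy":0,"dz":0,"wx":0,"wy":0,"wz":0,"grip":1},{"dx":0,"dy":0,"dz":0,"wx":0,"wy":0,"wz":0,"grip":1}]'; python3 -c "
from h import *
print(env.state()['qpos'].round(1))"
```

```text
time_s: 24.95
ee_pos: [538.5, -88.9, 100.7]
ee_rot: [-135.2, 0.0, -88.8]
force: [-0.7, -0.3, -3.1]
gripper_width: 39.4
time_s: 25.35
ee_pos: [550.7, -88.7, 99.9]
ee_rot: [-135.3, 0.0, -88.8]
force: [-0.1, -0.1, -4.4]
gripper_width: 39.2
[-18.6  14.2 136.4 133.6  19.2  30.4]
```

```bash
python3 -m jog '[{"dx":0,"dy":0,"dz":-0.004,"wx":0,"wy":0,"wz":0,"grip":1},{"dx":0,"dy":0,"dz":-0.004,"wx":0,"wy":0,"wz":0,"grip":1},{"dx":0,"dy":0,"dz":-0.004,"wx":0,"wy":0,"wz":0,"grip":1},{"dx":0,"dy":0,"dz":-0.003,"wx":0,"wy":0,"wz":0,"grip":1},{"dx":0,"dy":0,"dz":0,"wx":0,"wy":0,"wz":0,"grip":1},{"dx":0,"dy":0,"dz":0,"wx":0,"wy":0,"wz":0,"grip":1}]'; python3 -m jog '[{"dx":0,"dy":0,"dz":-0.001,"wx":0,"wy":0,"wz":0,"grip":1},{"dx":0,"dy":0,"dz":-0.001,"wx":0,"wy":0,"wz":0,"grip":1},{"dx":0,"dy":0,"dz":0,"wx":0,"wy":0,"wz":0,"grip":1}]';  python3 -m jog '[{"dx":0,"dy":0,"dz":-0.001,"wx":0,"wy":0,"wz":0,"grip":1},{"dx":0,"dy":0,"dz":0,"wx":0,"wy":0,"wz":0,"grip":1}]'
```

```text
time_s: 25.95
ee_pos: [550.8, -88.8, 84.9]
ee_rot: [-135.3, 0.0, -88.8]
force: [-0.2, 0.1, -3.2]
gripper_width: 39.4
time_s: 26.25
ee_pos: [550.7, -88.8, 83.0]
ee_rot: [-135.3, 0.0, -88.8]
force: [0.4, -0.2, -3.9]
gripper_width: 39.3
time_s: 26.45
ee_pos: [550.7, -88.8, 81.9]
ee_rot: [-135.3, 0.0, -88.8]
force: [-0.9, 0.3, -3.4]
gripper_width: 39.3
```

```bash
python3 -m jog '[{"dx":0,"dy":0,"dz":-0.001,"wx":0,"wy":0,"wz":0,"grip":1},{"dx":0,"dy":0,"dz":0,"wx":0,"wy":0,"wz":0,"grip":1}]'; python3 -m jog '[{"dx":0,"dy":0,"dz":-0.001,"wx":0,"wy":0,"wz":0,"grip":1},{"dx":0,"dy":0,"dz":0,"wx":0,"wy":0,"wz":0,"grip":1}]';python3 -m jog '[{"dx":0,"dy":0,"dz":-0.001,"wx":0,"wy":0,"wz":0,"grip":1},{"dx":0,"dy":0,"dz":0,"wx":0,"wy":0,"wz":0,"grip":1}]'
```

```text
time_s: 26.65
ee_pos: [550.7, -88.8, 80.9]
ee_rot: [-135.3, 0.0, -88.8]
force: [0.3, -0.3, -4.8]
gripper_width: 39.2
time_s: 26.85
ee_pos: [550.9, -88.7, 80.6]
ee_rot: [-135.2, 0.0, -88.8]
force: [-3.1, 0.8, 0.8]
gripper_width: 39.3
time_s: 27.05
ee_pos: [551.0, -88.7, 80.5]
ee_rot: [-135.1, 0.0, -88.8]
force: [-8.0, -0.2, 8.9]
gripper_width: 39.3
```

Contact at the expected height. The force points -x, so the sleeve is touching the far flank; I shift 1 mm back.

```bash
python3 -m jog '[{"dx":-0.001,"dy":0,"dz":0,"wx":0,"wy":0,"wz":0,"grip":1},{"dx":0,"dy":0,"dz":0,"wx":0,"wy":0,"wz":0,"grip":1}]'; python3 -m jog '[{"dx":-0.0005,"dy":0,"dz":0,"wx":0,"wy":0,"wz":0,"grip":1},{"dx":0,"dy":0,"dz":0,"wx":0,"wy":0,"wz":0,"grip":1}]'
```

```text
time_s: 27.25
ee_pos: [550.5, -88.9, 80.1]
ee_rot: [-135.1, 0.0, -88.8]
force: [-4.7, -0.4, 6.1]
gripper_width: 39.3
time_s: 27.45
ee_pos: [550.5, -88.9, 80.1]
ee_rot: [-135.1, 0.0, -88.8]
force: [-2.1, 0.5, 4.6]
gripper_width: 39.3
```

```bash
python3 -m jog '[{"dx":0,"dy":0,"dz":0,"wx":0,"wy":0,"wz":0,"grip":0.05},{"dx":0,"dy":0,"dz":0,"wx":0,"wy":0,"wz":0,"grip":0},{"dx":0,"dy":0,"dz":0,"wx":0,"wy":0,"wz":0,"grip":-0.2},{"dx":0,"dy":0,"dz":0,"wx":0,"wy":0,"wz":0,"grip":-0.4},{"dx":0,"dy":0,"dz":0,"wx":0,"wy":0,"wz":0,"grip":-0.5},{"dx":0,"dy":0,"dz":0,"wx":0,"wy":0,"wz":0,"grip":-0.5},{"dx":0,"dy":0,"dz":0,"wx":0,"wy":0,"wz":0,"grip":-0.5}]'; python3 -m jog '[{"dx":-0.008,"dy":0,"dz":0.008,"wx":0,"wy":0,"wz":0,"grip":-0.5},{"dx":-0.012,"dy":0,"dz":0.012,"wx":0,"wy":0,"wz":0,"grip":-0.5},{"dx":-0.015,"dy":0,"dz":0.015,"wx":0,"wy":0,"wz":0,"grip":-0.5},{"dx":-0.02,"dy":0,"dz":0.015,"wx":0,"wy":0,"wz":0,"grip":-0.5},{"dx":-0.025,"dy":0,"dz":0.01,"wx":0,"wy":0,"wz":0,"grip":-0.5},{"dx":-0.03,"dy":0,"dz":0.01,"wx":0,"wy":0,"wz":0,"grip":-0.5},{"dx":-0.03,"dy":0,"dz":0.01,"wx":0,"wy":0,"wz":0,"grip":-0.5},{"dx":0,"dy":0,"dz":0,"wx":0,"wy":0,"wz":0,"grip":-0.5},{"dx":0,"dy":0,"dz":0,"wx":0,"wy":0,"wz":0,"grip":-0.5}]'
python3 - <<'E'
from h import *
wi=env.grab_frame("wrist")[:,:,::-1];s=env.grab_frame("scene")[:,:,::-1];t=env.grab_frame("top")[:,:,::-1]
z=lambda a,w,h:cv2.resize(a,(w,h),interpolation=2)
im=np.vstack([np.hstack([z(t[150:330,130:370],400,300),z(s[190:310,240:400],400,300)]),np.hstack([z(t[210:310,290:424],400,300),z(s[160:340,140:380],400,300)])])
cv2.imwrite("pics/m4.png",im)
E
```

```text
time_s: 28.15
ee_pos: [549.2, -88.8, 79.0]
ee_rot: [-135.3, 0.0, -88.8]
force: [-0.4, -0.1, -0.6]
gripper_width: 68.5
time_s: 29.05
ee_pos: [409.3, -89.2, 159.7]
ee_rot: [-135.2, -0.0, -88.9]
force: [-0.1, -0.1, 0.7]
gripper_width: 68.2
```

View pics/m4.png

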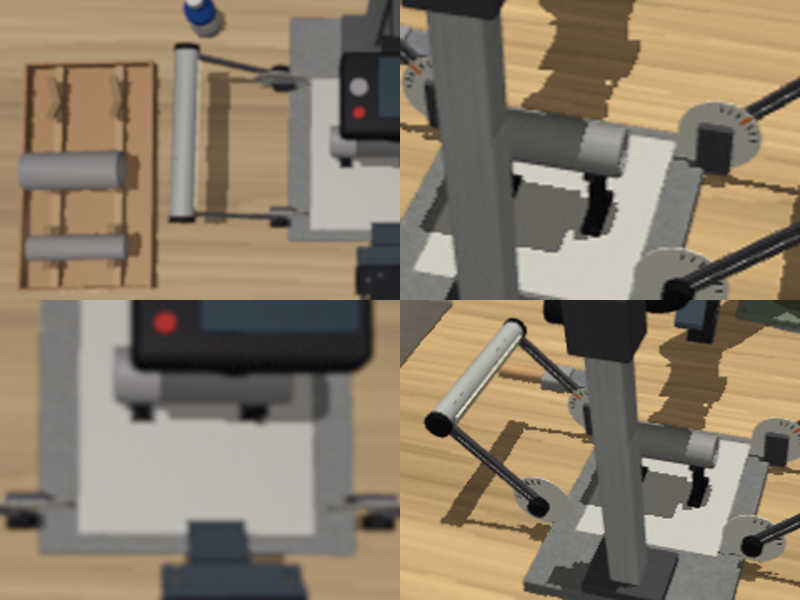

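The last image shows the sleeve lying in both rests, with ends at full-frame columns about 328.5 and 389. The lamps are unmoved and the other two sleeves are in the tray. I compute the centring, then hand in.

Run:
```python
from h import *
np.set_printoptions(precision=1,suppress=True)
t=env.get_calibration("top");s=env.get_calibration("scene")
a=plane(t,(328.5,235),90);b=plane(t,(389,235),90);print(a,b,(a+b)/2)
for z in(85,90,95): print(proj(s,np.array([540.2,-28.4,z])),"seen ~",(240+226/2.5,190+152/2.5))
st=env.state();print(st["time_s"],st["force"],st["qvel"].round(2))
print(env.job_done())
```

```text
[539.1 -27.7  90. ] [ 541.8 -150.9   90. ] [540.5 -89.3  90. ]
[328.7 252.6] seen ~ (330.4, 250.8)
[328.8 250.7] seen ~ (330.4, 250.8)
[328.8 248.8] seen ~ (330.4, 250.8)
29.2 [0.7 0.1 0. ] [ 0.2  0.5  0.1 -0.3  0.   0.2]
the job is handed in; nothing more can be done
None
```

I set both lamps to about 45°, laid the 40 mm sleeve in the V-rests under the lens, and handed the job in at 29 s of the 72 s allowed. No verdict was reported.

- **Lamps:** with the hand off, the cameras put the left lamp at about 45.6° and the right at about 46.4°. The gripper positions while holding gave 44.4° and 45.3°, about 1° lower, and both readings are within the 4° limit. The right lamp stopped at about 41.7° on the first try and needed a second nudge.
- **Sleeve:** it measured 39 mm between the fingers. It was lowered in 1 mm steps, and the wrist force stayed at 12 N or less. The last camera check puts its centre at about (540.5, -89.3, 90) mm against the target of (541.4, -88.4, 90), crosswise to within about 1°.
- **Change on the way:** the last joint was running towards its limit, so I backed off and turned the hand half a turn with the sleeve before placing it.
- **Other items:** the final picture shows the other two sleeves and the bottle in place, and I saw no sign that the brush moved. I never came into contact with the camera. The hand is clear and the force reads about zero.

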